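# Hold the dust vent half open with its square-socket handle

### The job

Fit the loose blue handle onto the square spindle on top of the dust vent, pushed down fully home, then use it to turn the shutter clockwise (seen from above) against its spring until it is half open, at 45 degrees, with the red pointer at the green mark. The shutter springs shut when let go, so finish while still gripping the handle and holding it steadily there; turn it only by the handle. Leave the slip jar, the mug and the brush where they are.

Things in the scene. Friction and masses are not known exactly. Their poses are not given: they have to be found in the camera images.
- handle: Loose upright handle, about 200 g, 68 mm tall. Dark hub 36x36x30 mm at the bottom, square bore 18 mm wide, 26 mm deep, open below, sides along x and y; above it a blue grip fin 64 mm long (x), 14 mm thick (y), 30 to 68 mm up: pinch it across y, 55 mm up. Origin: centre of the underside, at the bore's mouth; z up. Fits the spindle in any of four quarter turns.
- vent: Fixed white box 150x150 mm, 70 mm high, round shutter and spindle over its centre. A 68 mm duct leaves its +x side and goes down into the table, within 170 mm of the centre, under 75 mm high. Origin: centre of the underside; z up. Rim marks on top, 69 mm out: black on the -x side (pointer here: shut), green 45 degrees clockwise from it seen from above (half open).
- spindle: Upright square steel spindle, 16 mm wide, sides along x and y, 24 mm tall, top 6 mm tapered to 12 mm. Origin: on its axis, on the 44 mm round collar where the handle rests when home, 81.5 mm above the table; z up. Turns with two yellow blades (radius 64 mm, 5.5 mm lower) and a red pointer at -x. Its x is the vent's x when shut. About 8 to 10 degrees of play in the bore either way.
- shutter (a joint): Angle of the shutter and spindle (rad): 0 shut (where a spring holds it), growing clockwise seen from above, 0.785 half open, stop at 1.5. The spring always pulls it shut: 0.12 N m at 0, 0.24 N m at half open.
- slip_jar: Closed jar of grey-brown slip with a steel lid, 84 mm in diameter, 130 mm tall, to be left alone. Origin: centre of the underside.
- mug: Blue ceramic mug, 80 mm in diameter, 90 mm tall, handle at its +y, to be left alone. Origin: centre of the underside.
- brush: Wooden brush lying on the table, 200 mm long along its x, to be left alone. Origin: under its middle.
Things that resemble listed ones, but are neither listed nor needed, are in the scene too. Of the things that look like the handle, the largest one is meant.

How it is judged:
By the outcome, as a careful person would: the job done as asked, in the order asked, and still so for the second after the job is handed in, while the arm keeps its last pose, push and grip.
It also fails if it takes over 48 s, if anything falls off the work surface, if the arm or the gripper's body presses on something with over 40 N, if the wrist force passes 120 N, or if a joint passes its speed limit or range.

### The arm

A 6-joint arm with a two-finger parallel gripper is mounted at the origin on the work surface. World frame = base frame: x ahead of the robot, y to its left, z up, the work surface at z = 0. Lengths are in m, angles in degrees, forces in N, time in s.
With the tool pointing down it reaches from about 0.325 to 0.75 m from the base axis. Payload 7.6 kg.
Tool frame: the origin (TCP) lies between the finger pads; the fingertips stand arm.finger_overhang ahead of it and the grasp point (between the pads) lies 3 mm ahead of it (arm.finger_overhang is the distance from the TCP to the fingertips, in m); z points along the fingers, y is the line along which they close (so a half turn about z gives the same grasp; the last joint's range is limited). The gripper opens to 85 mm and grips with 20 to 120 N. Pads are 22 mm wide; open, the fingers measure 114 mm over their backs; the gripper's body (76 mm by 85 mm) begins 54 mm behind the grasp point. The pads swing forward as they close: fully open they stand 13 mm farther back than shut.
Start: joints at [-67.741, 2.991, 80.254, -0, 96.75, -4.028], TCP at [0.233, -0.471, 0.253] pointing down, gripper open.
Joint ranges: [-166.34, 166.34], [-52.06, 124.39], [6.96, 135.62], [-60.46, 240.46], [14.63, 156.25], [-167.68, 167.68]. Speed limits (degrees/s): [147.25, 147.25, 172.46, 180, 180, 180].

### API

Orientations are given as [roll, pitch, yaw] about the fixed x, y, z axes, in that order (R = Rz(yaw) Ry(pitch) Rx(roll)).
In Python, from cell import arm gives the robot as it stands.
- The arm moves only by the tool move_arm, never from a script. Its argument "rows" is a list of rows, each an object with "claw": the opening, from -1 (shut) to 1 (fully open); "linear": the shift along the world's x, y, z in cm, a list of three; "rot": the turn, a rotation vector about the world's x, y, z in rad, a list of three. In form: [{"claw": claw, "linear": [dx, dy, dz], "rot": [wx, wy, wz]}, ...]. A call has 1 to 10 rows; each row is the pose to reach, as a shift and turn from the pose commanded when the call began; what a row does not reach only later rows make up. A row lasts 1/10 s, in which the tool goes at most 50 mm and 8.59 degrees, less where a joint would pass 70% of its speed; a pose out of reach is approached as far as the arm can. A call with a gripper value outside its range is refused whole. The fingers move at their own pace and stop on an object; "force" is the grip in N (left out, the last holds). Time passes only in rows, so rows that repeat a pose let the fingers close. It gives the time, the measured TCP pose, the force, the opening and the grip force at its end, in the units of the state.
- arm.observe(): the state, without advancing time (a new reading comes with each control period).
- arm.camera(name): name is "scene" or "top" or "wrist"; returns the picture (480x640x3 uint8, red, green, blue); there is no depth.
- arm.calibration(name): a dict with "intrinsics" (3x3 intrinsics, pixels), "pose" (4x4, takes a point from camera to world coordinates); the wrist camera has in their place "mount" (4x4, takes a point from camera to tool coordinates, whose origin is the TCP and whose axes are the flange's). Camera axes: x right, y up, looking along -z (the intrinsics and any distortion apply to the point x, -y, -z); pixel columns grow to the right and rows downward; lengths in m; the calibration is good to about 2 mm. A picture is of the moment at which its call begins: read the wrist's pose just before it. calibration takes no time and is no camera call.
- arm.finish_job(): hands the job in; it is judged then, once.
The state is a dict: "time": time; "qpos": joint angles; "qd": joint speeds; "joint_torque": joint torques, N m; "eef_pos": TCP position; "ee_rot": TCP orientation; "contact_force": force on the tool from outside, world axes, zero at the start; "ft_torque": the same for the moment, N m; "opening": opening from 0.0 (shut) to 1.0 (fully open); "gripper_force": force on a finger pad.
Only numpy, scipy, OpenCV 4.12 (cv2) and the standard library are available. Lean on these libraries where they do the work, as an engineer would, in place of code of your own. Each camera call takes 0.05 s, during which the arm holds its last target. There are 200 camera calls.

## Working session

There is one attempt and no reset: what is moved stays moved. The work goes in short steps, Python scripts to look and compute and a tool call to move; the robot and the scene stay as the last step left them, time stands still between calls to the robot, and variables do not carry over. Pictures are saved under pics/ and viewed, at most 10 in all, crops included, and the job is handed in when it is done.

Besides the shell and the picture viewer there is one more tool, called after "Call:" as a command line: name --argument value ..., lists and objects as JSON in quotes. move_arm: Moves the arm, as the interface text tells. Its arguments: {"type":"object","properties":{"rows":{"type":"array","items":{"type":"object","properties":{"claw":{"type":"number"},"linear":{"type":"array","items":{"type":"number"}},"rot":{"type":"array","items":{"type":"number"}}}}},"force":{"type":"number"}},"required":["rows"]}

```bash
ls; mkdir -p pics
python3 - <<'E'
from cell import arm
import cv2,numpy as np
np.set_printoptions(precision=4,suppress=True)
print(arm.observe(), arm.finger_overhang)
for n in("scene","top","wrist"):
    im=arm.camera(n); cv2.imwrite(f"pics/{n}0.png",im[:,:,::-1]); 
    c=arm.calibration(n); print(n,c)
E
```

```text
pics
{'time': 0.0, 'qpos': array([-67.741 ,   3.0269,  80.3123,   0.0022,  96.7499,  -4.0269]), 'qd': array([-0.0309,  0.0149,  0.1059,  0.066 ,  0.0366,  0.0193]), 'joint_torque': array([ -0.0004, -38.1663, -36.0188,  -0.0001,   0.0061,  -0.    ]), 'eef_pos': array([ 0.2324, -0.4704,  0.2525]), 'ee_rot': array([-179.9113,   -0.0084,   26.2862]), 'contact_force': array([-0.8774,  0.2053, -0.35  ]), 'ft_torque': array([ 0.0172,  0.0344, -0.0248]), 'gripper_force': 0.0, 'opening': 0.9990067628402254} 0.022
scene {'intrinsics': array([[506.1944,   0.    , 306.5899],
       [  0.    , 506.1944, 242.34  ],
       [  0.    ,   0.    ,   1.    ]]), 'pose': array([[ 0.7403, -0.5052,  0.4435,  1.0362],
       [ 0.6722,  0.5654, -0.478 , -0.5516],
       [-0.0093,  0.652 ,  0.7581,  0.9206],
       [ 0.    ,  0.    ,  0.    ,  1.    ]])}
top {'intrinsics': array([[614.8119,   0.    , 325.9548],
       [  0.    , 614.8119, 241.8882],
       [  0.    ,   0.    ,   1.    ]]), 'pose': array([[ 0.0207,  0.9949, -0.099 ,  0.4332],
       [-0.9998,  0.021 ,  0.0026, -0.0216],
       [ 0.0047,  0.099 ,  0.9951,  1.3286],
       [ 0.    ,  0.    ,  0.    ,  1.    ]])}
wrist {'intrinsics': array([[424.4908,   0.    , 316.7062],
       [  0.    , 424.4908, 234.6773],
       [  0.    ,   0.    ,   1.    ]]), 'mount': array([[-0.0001,  0.9467,  0.3221,  0.0807],
       [ 1.    ,  0.0006, -0.0014, -0.0005],
       [-0.0015,  0.3221, -0.9467, -0.1194],
       [ 0.    ,  0.    ,  0.    ,  1.    ]])}
```

View pics/top0.png

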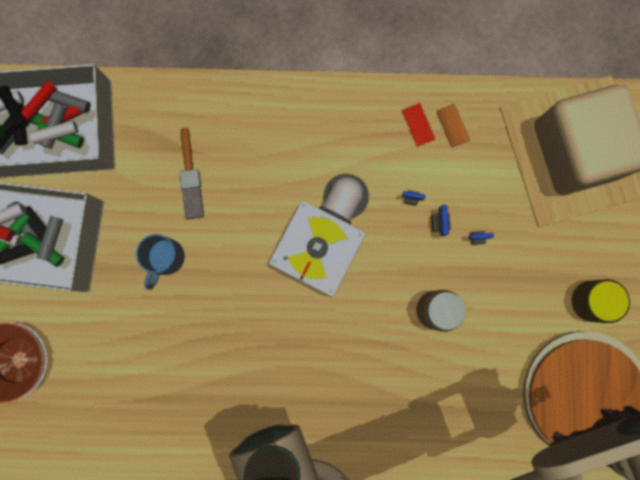

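View pics/scene0.png

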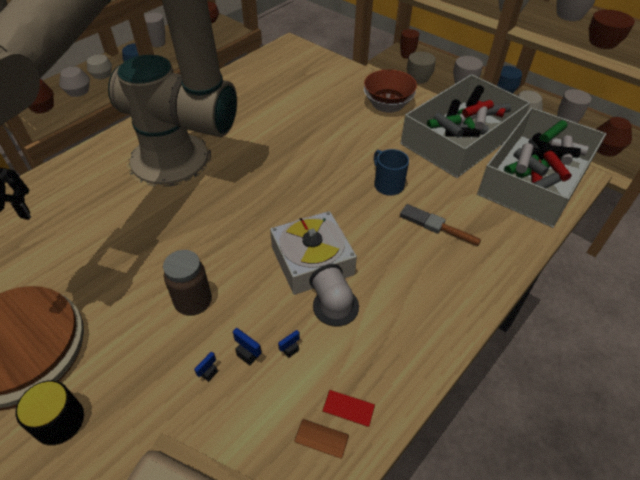

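The top view shows three blue handle-like things, at (412,197), (442,220) and (480,238). The one at (442,220) is the largest, so it fits the description. The vent is at (317,247), the jar at (442,310), the mug at (160,255) and the brush at (190,170). I'll confirm the handle in an enlarged crop and measure it.

```bash
cat > h.py <<'E'
import cv2,numpy as np
from cell import arm
np.set_printoptions(precision=4,suppress=True)
def campose(n,st=None):
    c=arm.calibration(n)
    if n!="wrist": return c["intrinsics"],c["pose"]
    from scipy.spatial.transform import Rotation as R
    T=np.eye(4); T[:3,:3]=R.from_euler('xyz',st["ee_rot"],degrees=True).as_matrix(); T[:3,3]=st["eef_pos"]
    return c["intrinsics"],T@c["mount"]
def ray(n,uv,st=None):
    K,T=campose(n,st); p=np.linalg.solve(K,[uv[0],uv[1],1.]); d=T[:3,:3]@[p[0],-p[1],-p[2]]
    return T[:3,3],d/np.linalg.norm(d)
def onz(n,uv,z,st=None):
    o,d=ray(n,uv,st); return o+d*(z-o[2])/d[2]
def tri(*rs):
    A=sum(np.eye(3)-np.outer(d,d) for o,d in rs); b=sum((np.eye(3)-np.outer(d,d))@o for o,d in rs)
    return np.linalg.solve(A,b)
def blobs(im,lo,hi,amin=15):
    m=cv2.inRange(cv2.cvtColor(im,cv2.COLOR_RGB2HSV),lo,hi)
    cs,_=cv2.findContours(m,cv2.RETR_EXTERNAL,cv2.CHAIN_APPROX_NONE)
    out=[]
    for c in cs:
        if cv2.contourArea(c)>=amin:
            M=cv2.moments(c); out.append((M['m10']/M['m00'],M['m01']/M['m00'],cv2.contourArea(c),cv2.minAreaRect(c),c))
    return out
E
python3 - <<'E'
from h import *
P={n:cv2.imread(f"pics/{n}0.png")[:,:,::-1].copy() for n in("top","scene")}
B={}
for n in P:
    B[n]=blobs(P[n],(110,150,60),(130,255,255))
    for b in B[n]: print(n,np.array(b[:3]),b[3],onz(n,b[:2],.05))
    for b in blobs(P[n],(24,150,120),(34,255,255),60): print(n,'yellow',np.array(b[:3]),onz(n,b[:2],.076))
    for b in blobs(P[n],(0,170,90),(6,255,255),8): print(n,'red',np.array(b[:3]),onz(n,b[:2],.078))
    for b in blobs(P[n],(40,100,60),(85,255,255),3): print(n,'green',np.array(b[:3]),onz(n,b[:2],.07))
t=P["top"]
a=cv2.resize(t[165:265,380:510],None,fx=5,fy=5,interpolation=3)[:300+0]
a=cv2.resize(t[180:250,390:500],(800,510)[:2],interpolation=3)
b=cv2.resize(t[190:310,250:380],(400,369),interpolation=3)
cv2.imwrite("pics/c1.png",cv2.resize(t[160:310,255:505],(800,480),interpolation=3)[:,:,::-1])
E
```

```text
top [480.1508 235.8373  42.    ] ((481.4538879394531, 235.63076782226562), (3.8450767993927, 19.101348876953125), 82.87498474121094) [ 0.58   -0.3476  0.05  ]
top [444.4907 219.7685 108.    ] ((444.5, 219.5), (27.0, 5.0), 90.0) [ 0.6123 -0.2728  0.05  ]
top [413.25   194.6333  50.    ] ((413.570556640625, 194.68234252929688), (19.415279388427734, 3.9047486782073975), 12.52880859375) [ 0.6644 -0.2068  0.05  ]
top yellow [ 608.6096  300.6832 1167.5   ] [ 0.4499 -0.6018  0.076 ]
top yellow [307.6872 264.9435 487.    ] [0.5098 0.0114 0.076 ]
top yellow [326.2225 229.6722 544.5   ] [ 0.583  -0.0249  0.076 ]
top red [  3.8718 232.4615  78.    ] [0.5631 0.6332 0.078 ]
top red [ 45.2174 119.1159  11.5   ] [0.802  0.5645 0.078 ]
top red [ 71.1368 112.0582 114.5   ] [0.8183 0.5116 0.078 ]
top red [418.0904 124.238  664.    ] [ 0.8082 -0.2119  0.078 ]
top red [ 37.7486  99.6123 398.5   ] [0.8434 0.5828 0.078 ]
top green [ 54.5429 257.6267  87.5   ] [0.5143 0.5301 0.07  ]
top green [  2.7831 245.502   41.5   ] [0.537  0.6376 0.07  ]
top green [ 30.6415 241.669  218.5   ] [0.5461 0.5812 0.07  ]
t
[... 1055 characters left out ...]
 ]
scene red [557.7796 162.5481 119.5   ] [0.8374 0.5983 0.078 ]
scene red [501.6538 110.      13.    ] [0.6225 0.7093 0.078 ]
scene red [479.0912 105.5987 100.5   ] [0.5644 0.6864 0.078 ]
scene green [526.6667 171.2222   3.    ] [0.7919 0.5261 0.07  ]
scene green [512.7059 165.8039  25.5   ] [0.7561 0.5219 0.07  ]
scene green [543.6444 162.4889   7.5   ] [0.8086 0.5857 0.07  ]
scene green [535.1282 156.7436   6.5   ] [0.7823 0.5925 0.07  ]
scene green [555.2972 128.095  124.5   ] [0.7685 0.7416 0.07  ]
scene green [433.1042 121.3194  24.    ] [0.5026 0.5474 0.07  ]
scene green [470.5045 122.7342  37.    ] [0.5835 0.6102 0.07  ]
scene green [454.3574 117.7349  41.5   ] [0.5379 0.6008 0.07  ]
```

View pics/c1.png

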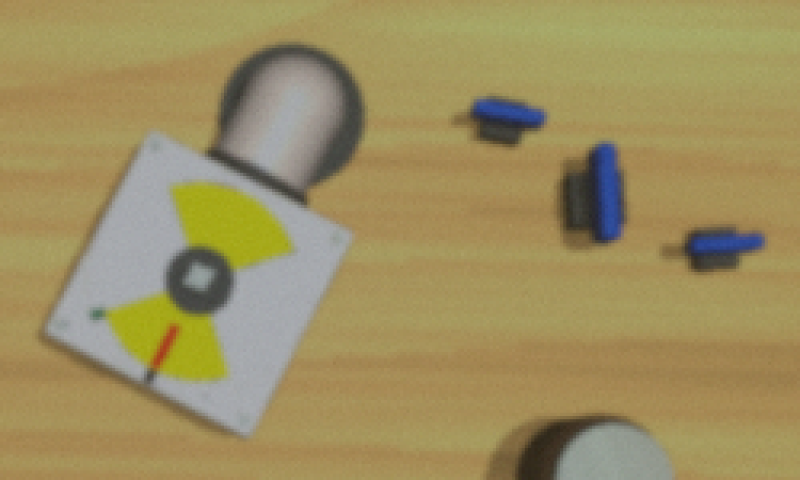

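The crop confirms it: the fin at (605,192) is the largest, clearly bigger than its neighbours at (508,112) and (725,245). The vent's spindle is at crop (200,277), the black mark and pointer at (150,375), and the green mark at (97,313). I'm moving above the handle for a wrist look.

Call:
move_arm --rows '[{"claw":0.5,"linear":[38,20,-3],"rot":[0,0,-0.459]},{"claw":0.5,"linear":[38,20,-3],"rot":[0,0,-0.459]},{"claw":0.5,"linear":[38,20,-3],"rot":[0,0,-0.459]},{"claw":0.5,"linear":[38,20,-3],"rot":[0,0,-0.459]},{"claw":0.5,"linear":[38,20,-3],"rot":[0,0,-0.459]},{"claw":0.5,"linear":[38,20,-3],"rot":[0,0,-0.459]},{"claw":0.5,"linear":[38,20,-3],"rot":[0,0,-0.459]},{"claw":0.5,"linear":[38,20,-3],"rot":[0,0,-0.459]},{"claw":0.5,"linear":[38,20,-3],"rot":[0,0,-0.459]},{"claw":0.5,"linear":[38,20,-3],"rot":[0,0,-0.459]}]'

```text
time: 1.15
eef_pos: [0.6157, -0.2666, 0.2197]
ee_rot: [-179.8, 0.2, 0.3]
contact_force: [-0.8, -0.1, -1.0]
opening: 0.75
gripper_force: 0.0
```

Run:
```python
from h import *
st=arm.observe(); im=arm.camera("wrist"); cv2.imwrite("pics/w1.png",im[:,:,::-1])
print(st["time"],st["eef_pos"],st["ee_rot"],st["qd"])
for b in blobs(im,(110,150,40),(130,255,255),100):
    c=cv2.boxPoints(b[3]); print(np.array(b[:3]),b[3]); print([onz("wrist",p,.068,st)[:2] for p in c], onz("wrist",b[:2],.068,st))
```

```text
1.15 [ 0.6157 -0.2666  0.2197] [-179.8263    0.1837    0.3175] [-4.2223 -4.2182  3.8459 -1.8484  0.3813 -2.806 ]
[432.3799 247.7831 114.5   ] ((433.16497802734375, 248.30966186523438), (13.465692520141602, 21.089126586914062), 85.91438293457031)
[array([ 0.5988, -0.3387]), array([ 0.5999, -0.3529]), array([ 0.5902, -0.3545]), array([ 0.589 , -0.3402])] [ 0.5949 -0.346   0.068 ]
```

View pics/w1.png

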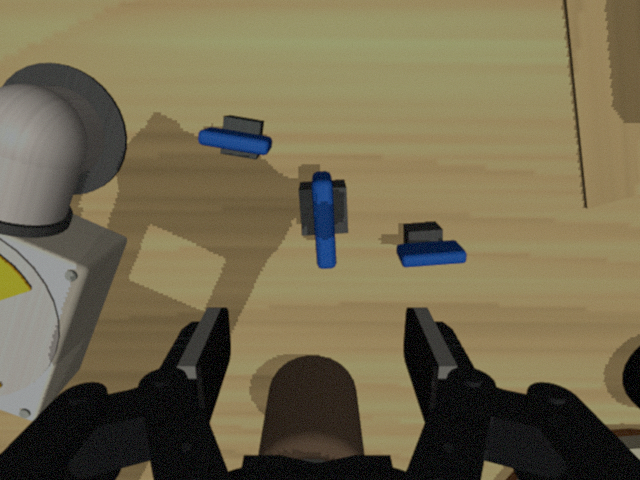

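The wrist view shows the target handle's fin from (321,177) to (327,263), with the two smaller ones at (235,140) and (432,252). I'll measure it with a wider mask.

Run:
```python
from h import *
st=arm.observe(); im=arm.camera("wrist"); print(st["time"],st["eef_pos"],st["ee_rot"])
for b in blobs(im,(108,130,25),(130,255,255),300):
    if not(300<b[0]<350): continue
    print(np.array(b[:3]),b[3])
    pts=b[4][:,0,:].astype(float)
    W=np.array([onz("wrist",p,.068,st)[:2] for p in pts]); 
    r=cv2.minAreaRect((W*1000).astype(np.float32)); print('z68',r, W.min(0),W.max(0))
    W3=np.array([onz("wrist",p,.030,st)[:2] for p in pts]); print('z30',W3.min(0),W3.max(0))
    for u in range(int(pts[:,1].min())+4,int(pts[:,1].max())-3,12):
        x=pts[pts[:,1]==u][:,0]; l,r2=[onz("wrist",(a,u),.068,st) for a in(x.min(),x.max())]; print(u,l[:2],r2[:2],(l+r2)[:2]/2)
b=[b for b in blobs(im,(108,130,25),(130,255,255),300) if 300<b[0]<350][0]
# stereo with top, scene fin centroid for check
T=cv2.imread("pics/top0.png")[:,:,::-1].copy();S=cv2.imread("pics/scene0.png")[:,:,::-1].copy()
f=lambda I:max(blobs(I[:,:300 if I is S else 640],(108,130,25),(130,255,255)),key=lambda b:b[2] if abs(b[0]-(245 if I is S else 444))<15 else 0)
bt,bs=f(T),f(S); print(bt[:3],bs[:3]); print(tri(ray("top",bt[:2]),ray("scene",bs[:2])),tri(ray("top",bt[:2]),ray("scene",bs[:2]),ray("wrist",b[:2],st)))
```

```text
1.2 [ 0.614  -0.2686  0.2208] [-179.9088    0.1757    0.2014]
[ 320.3956  216.2591 1669.5   ] ((321.2674255371094, 216.80787658691406), (95.2357406616211, 21.995712280273438), 84.5596694946289)
z68 ((613.11865234375, -272.2107238769531), (66.34098052978516, 14.298602104187012), 5.1371941566467285) [ 0.5802 -0.2799] [ 0.6464 -0.2629]
z30 [ 0.5642 -0.2815] [ 0.6396 -0.262 ]
173 [ 0.6438 -0.2648] [ 0.6438 -0.2751] [ 0.6438 -0.27  ]
185 [ 0.6359 -0.2635] [ 0.636  -0.2765] [ 0.6359 -0.27  ]
197 [ 0.6279 -0.2641] [ 0.6279 -0.2773] [ 0.6279 -0.2707]
209 [ 0.6197 -0.2648] [ 0.6198 -0.2774] [ 0.6198 -0.2711]
221 [ 0.6114 -0.2654] [ 0.6115 -0.2782] [ 0.6114 -0.2718]
233 [ 0.6029 -0.2668] [ 0.603  -0.2783] [ 0.6029 -0.2725]
245 [ 0.5943 -0.2675] [ 0.5943 -0.2791] [ 0.5943 -0.2733]
257 [ 0.5855 -0.2682] [ 0.5855 -0.2792] [ 0.5855 -0.2737]
(444.4431818181818, 219.60227272727272, 132.0) (246.93551912568304, 342.3584699453552, 305.0)
[ 0.6131 -0.2713  0.0525] [ 0.6123 -0.2714  0.0536]
```

Call:
move_arm --rows '[{"claw":0.5,"linear":[-0.1,-0.1,-4],"rot":[0,0,0.08]},{"claw":0.5,"linear":[-0.1,-0.1,-8],"rot":[0,0,0.08]},{"claw":0.5,"linear":[-0.1,-0.1,-11],"rot":[0,0,0.08]},{"claw":0.5,"linear":[-0.1,-0.1,-13.5],"rot":[0,0,0.08]},{"claw":0.5,"linear":[-0.1,-0.1,-15.5],"rot":[0,0,0.08]},{"claw":0.5,"linear":[-0.1,-0.1,-16.4],"rot":[0,0,0.08]},{"claw":0.5,"linear":[-0.1,-0.1,-16.4],"rot":[0,0,0.08]},{"claw":0.5,"linear":[-0.1,-0.1,-16.4],"rot":[0,0,0.08]}]'

```text
time: 2.05
eef_pos: [0.6117, -0.2725, 0.061]
ee_rot: [179.9, -0.1, 4.5]
contact_force: [0.2, 0.4, -0.2]
opening: 0.753
gripper_force: 0.0
```

Call:
move_arm --rows '[{"claw":-1,"linear":[0,0,0],"rot":[0,0,0]},{"claw":-1,"linear":[0,0,0],"rot":[0,0,0]},{"claw":-1,"linear":[0,0,0],"rot":[0,0,0]},{"claw":-1,"linear":[0,0,0],"rot":[0,0,0]},{"claw":-1,"linear":[0,0,0],"rot":[0,0,0]},{"claw":-1,"linear":[0,0,0],"rot":[0,0,0]},{"claw":-1,"linear":[0,0,0],"rot":[0,0,0]},{"claw":-1,"linear":[0,0,0],"rot":[0,0,0]}]' --force 70

```text
time: 2.85
eef_pos: [0.6119, -0.2718, 0.06]
ee_rot: [180.0, -0.1, 4.6]
contact_force: [-0.3, 0.7, 5.2]
opening: 0.152
gripper_force: 69.2
```

Call:
move_arm --rows '[{"claw":-1,"linear":[0,0,3],"rot":[0,0,0]},{"claw":-1,"linear":[0,0,7],"rot":[0,0,0]},{"claw":-1,"linear":[-1,2,11],"rot":[0,0,0.13]},{"claw":-1,"linear":[-3,6,14],"rot":[0,0,0.27]},{"claw":-1,"linear":[-5,10,16],"rot":[0,0,0.41]},{"claw":-1,"linear":[-7,14,17],"rot":[0,0,0.55]},{"claw":-1,"linear":[-9,17.5,17],"rot":[0,0,0.69]},{"claw":-1,"linear":[-10,19.3,17],"rot":[0,0,0.83]},{"claw":-1,"linear":[-10,19.3,17],"rot":[0,0,0.97]},{"claw":-1,"linear":[-10,19.3,17],"rot":[0,0,1.03]}]'

```text
time: 3.85
eef_pos: [0.5108, -0.0779, 0.2283]
ee_rot: [-179.9, 0.0, 63.9]
contact_force: [0.1, -0.9, -2.8]
opening: 0.151
gripper_force: 68.9
```

Call:
move_arm --rows '[{"claw":-1,"linear":[0,0,0],"rot":[0,0,0]},{"claw":-1,"linear":[0,0,0],"rot":[0,0,0]},{"claw":-1,"linear":[0,0,0],"rot":[0,0,0]}]'

```text
time: 4.15
eef_pos: [0.5114, -0.0789, 0.2288]
ee_rot: [-179.9, 0.0, 63.5]
contact_force: [-0.2, -0.1, -2.3]
opening: 0.152
gripper_force: 68.9
```

Run:
```python
from h import *
st=arm.observe(); im=arm.camera("wrist"); cv2.imwrite("pics/w2.png",im[:,:,::-1])
print(st["time"],st["eef_pos"],st["ee_rot"],st["contact_force"],st["opening"])
np.save("st2.npy",np.r_[st["eef_pos"],st["ee_rot"]])
for b in blobs(im,(24,150,60),(34,255,255),60): print('yellow',np.array(b[:3]),onz("wrist",b[:2],.076,st))
for b in blobs(im,(0,150,50),(8,255,255),30): print('red',np.array(b[:3]),b[3],[onz("wrist",p,.078,st)[:2] for p in cv2.boxPoints(b[3])])
for b in blobs(im,(40,90,30),(85,255,255),8): print('green',np.array(b[:3]),onz("wrist",b[:2],.07,st))
```

```text
4.15 [ 0.5114 -0.0789  0.2288] [-179.9477    0.0148   63.4928] [-0.247  -0.0575 -2.3275] 0.1515135947914106
yellow [ 382.8872   90.5453 7219.    ] [ 0.582  -0.0236  0.076 ]
red [238.3616  97.1041 342.5   ] ((237.5, 97.5), (9.0, 47.0), 90.0) [array([0.49  , 0.0208]), array([0.5153, 0.0081]), array([0.5128, 0.0036]), array([0.4873, 0.0163])]
green [230.4553   9.5073 102.5   ] [0.5209 0.0572 0.07  ]
```

View pics/w2.png

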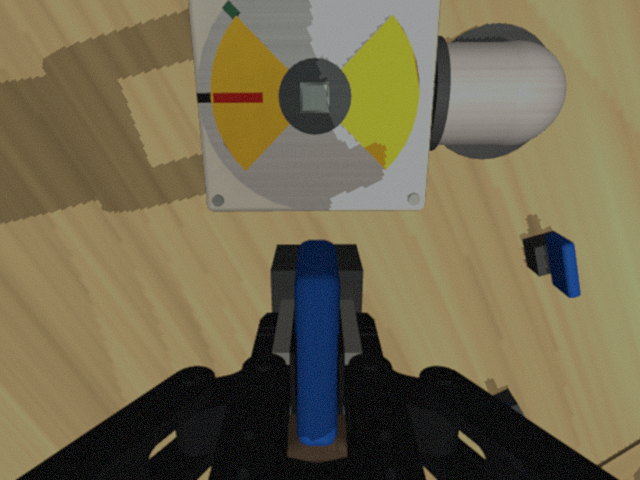

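The wrist view shows the spindle at (315,97), its collar around it, the pointer at (238,97), the green mark at (231,9), and the held handle with its hub's front edge at row 245, columns 272–361. I'll measure the collar and the hub.

Run:
```python
from h import *
im=cv2.imread("pics/w2.png")[:,:,::-1].copy(); s=np.load("st2.npy"); st=dict(eef_pos=s[:3],ee_rot=s[3:])
g=cv2.cvtColor(im,cv2.COLOR_RGB2HSV)
sub=g[40:150,265:365]; print(sub[20,50],sub[56,20],sub[56,48],sub[100,20])
m=((g[:,:,2]<95)&(g[:,:,1]<90)).astype(np.uint8)*255
m2=np.zeros_like(m); m2[45:145,270:360]=m[45:145,270:360]
m2=cv2.morphologyEx(m2,cv2.MORPH_OPEN,np.ones((5,5)))
cs,_=cv2.findContours(m2,cv2.RETR_EXTERNAL,cv2.CHAIN_APPROX_NONE); c=max(cs,key=cv2.contourArea)
W=np.array([onz("wrist",p,.0815,st)[:2] for p in cv2.convexHull(c)[:,0,:].astype(float)])
print('collar',cv2.minEnclosingCircle((W*1000).astype(np.float32)),cv2.fitEllipse(c),onz("wrist",cv2.fitEllipse(c)[0],.0815,st))
# spindle top
m3=np.zeros_like(m); m3[70:125,290:345]=((g[70:125,290:345,2]>100)*255)
cs,_=cv2.findContours(m3,cv2.RETR_EXTERNAL,cv2.CHAIN_APPROX_NONE); c=max(cs,key=cv2.contourArea); r=cv2.minAreaRect(c); print('spin',r,onz("wrist",r[0],.1,st))
C=cv2.HoughCircles(g[:,:,2],cv2.HOUGH_GRADIENT,1,50,param1=80,param2=20,minRadius=28,maxRadius=45)
print('hough',C[0][:3] if C is not None else None)
# hub in tool frame
K=arm.calibration("wrist")["intrinsics"];M=arm.calibration("wrist")["mount"]
def tool(uv,z):
    p=np.linalg.solve(K,[uv[0],uv[1],1.]);d=M[:3,:3]@[p[0],-p[1],-p[2]];o=M[:3,3];return o+d*(z-o[2])/d[2]
for col in (282,290,350): print(col,g[236:262,col,2])
print('row255',g[255,262:372:1,2])
for uv,z in(((273,245),.06),((361,245),.06),((317,245),.06)):print(uv,tool(uv,z))
```

```text
[98 23 45] [75 10 52] [ 69  16 109] [ 13  18 126]
collar ((543.2880859375, -8.263014793395996), 21.840078353881836) ((314.482177734375, 95.85523986816406), (70.38671875, 75.8051528930664), 177.86080932617188) [ 0.5435 -0.0077  0.0815]
spin ((315.0, 97.5), (27.0, 28.0), 90.0) [ 0.5436 -0.0085  0.1   ]
hough [[314.5  97.5  36.1]
 [378.5 408.5  34.4]
 [318.5 415.5  30. ]]
282 [153 154 151 156 154 152 158 148 103  39  14  26  24  15  25  35  20  35
  28  24  27  27  27  22  28  23]
290 [154 153 153 155 153 152 155 154  96  34  23  16  29  31  17  25  31  32
  31  31  33  27  25  25  35  23]
350 [152 152 154 153 156 157 153 134  86  27  20  27  17  35  14  29  37  28
  33  27  23  34  29  32  29  27]
row255 [151 154 154 152 156 155 152 153 155 154 154 143  89  37  23  20  30  30
  18  32  24  17  26  25  24  27  30  32  31  18  27  29  24  37  32  42
  42  53  59  55  60  55  57  55  57  64  58  57  61  55  62  63  58  64
  59  62  59  61  65  58  56  56  61  58  57  60  55  55  60  53  61  50
  52  35  43  23  37  11  32  28  32  22  29  16  30  29  23  28  27  15
  29  34  25  32  27  23  46 107 146 153 154 153 156 154 151 158 153 152
 151 154]
(273, 245) [ 0.0153 -0.0213  0.06  ]
(361, 245) [0.0153 0.0183 0.06  ]
(317, 245) [ 0.0153 -0.0015  0.06  ]
```

Run:
```python
from h import *
im=cv2.imread("pics/w2.png")[:,:,::-1].copy(); v=im.max(2).astype(int)
for r in range(243,312,4):
    row=v[r]; d=np.where(row[255:385]<95)[0]+255; print(r,d.min() if len(d) else 0,d.max() if len(d) else 0)
K=arm.calibration("wrist")["intrinsics"];M=np.linalg.inv(arm.calibration("wrist")["mount"])
for x in(.018,-.018):
  for y in(-.018,.018):
    for z in(.06,.03):
      p=M@[x,y,z,1]; q=K@[p[0],-p[1],-p[2]]; print(x,y,z,q[:2]/q[2])
for x in (.032,-.032):
  for z in(-.008,.03): p=M@[x,0,z,1]; q=K@[p[0],-p[1],-p[2]]; print('fin',x,z,q[:2]/q[2])
cv2.imwrite("pics/c2.png",cv2.resize(im[230:460,230:410],(626,600-0))[:,:,::-1])
```

```text
243 301 332
247 276 356
251 275 357
255 274 358
259 273 359
263 272 360
267 271 361
271 271 362
275 271 362
279 271 362
283 271 362
287 271 362
291 271 361
295 272 361
299 272 361
303 272 361
307 272 361
311 272 361
0.018 -0.018 0.06 [280.1158 239.3898]
0.018 -0.018 0.03 [273.761  265.6164]
0.018 0.018 0.06 [360.4266 239.3628]
0.018 0.018 0.03 [368.1576 265.5804]
-0.018 -0.018 0.06 [282.2277 310.7578]
-0.018 -0.018 0.03 [276.6444 346.9071]
-0.018 0.018 0.06 [357.9153 310.723 ]
-0.018 0.018 0.03 [364.7174 346.861 ]
fin 0.032 -0.008 [322.4864 272.4785]
fin 0.032 0.03 [321.0828 230.7446]
fin -0.032 -0.008 [321.6593 447.971 ]
fin -0.032 0.03 [320.5857 375.6287]
```

View pics/c2.png

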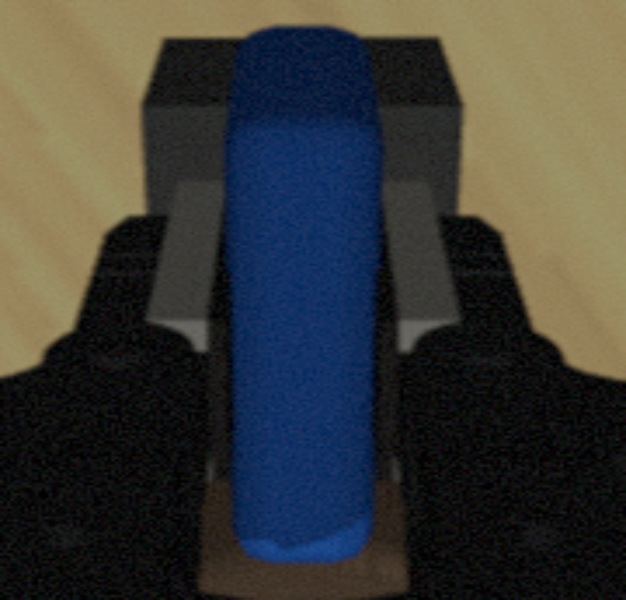

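The crop shows the handle square in the grip, with the hub's bottom edge at row 245, columns 276–356. Compared with the spindle in the same camera, the shift needed is (+3.5, +7.2) cm.

Call:
move_arm --rows '[{"claw":-1,"linear":[1.5,3,0],"rot":[0,0,0]},{"claw":-1,"linear":[3,6,0],"rot":[0,0,0]},{"claw":-1,"linear":[3.5,7.2,-2],"rot":[0,0,0]},{"claw":-1,"linear":[3.5,7.2,-4],"rot":[0,0,0]},{"claw":-1,"linear":[3.5,7.2,-5.6],"rot":[0,0,0]},{"claw":-1,"linear":[3.5,7.2,-5.6],"rot":[0,0,0]},{"claw":-1,"linear":[3.5,7.2,-5.6],"rot":[0,0,0]},{"claw":-1,"linear":[3.5,7.2,-5.6],"rot":[0,0,0]}]'

```text
time: 5.0
eef_pos: [0.5471, -0.0069, 0.1748]
ee_rot: [179.9, -0.0, 63.6]
contact_force: [0.6, 0.6, -2.0]
opening: 0.152
gripper_force: 69.0
```

Run:
```python
from h import *
s=arm.observe(); print(s["time"],s["eef_pos"],s["ee_rot"],s["contact_force"],s["ft_torque"],s["qpos"])
a=arm.camera("top")[190:300,260:380]; b=arm.camera("scene")[190:300,250:370]; w=arm.camera("wrist")
o=np.hstack([cv2.resize(a,(400,367),interpolation=3),cv2.resize(b,(400,367),interpolation=3)])
cv2.imwrite("pics/c3.png",o[:,:,::-1])
```

```text
5.0 [ 0.5471 -0.0069  0.1748] [179.8752  -0.0488  63.5558] [ 0.6406  0.5631 -1.9866] [ 0.0038 -0.0449  0.0407] [-4.5918  8.6062 83.2428 -0.0012 88.017  21.8525]
```

View pics/c3.png

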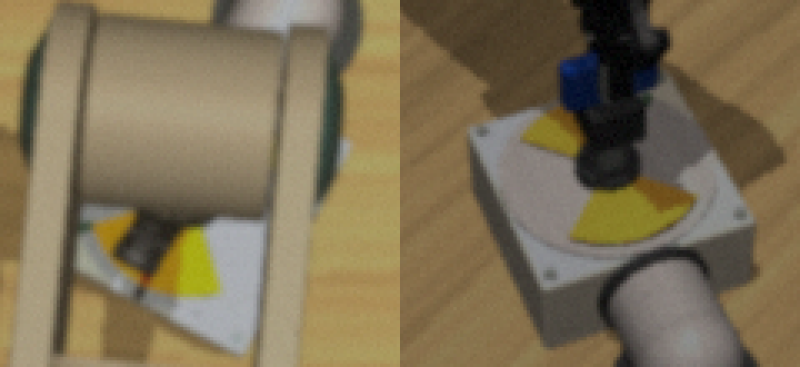

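The pictures show the hub hovering over the collar. Descending in steps.

Call:
move_arm --rows '[{"claw":-1,"linear":[-0.05,0,-0.3],"rot":[0,0,0]},{"claw":-1,"linear":[-0.05,0,-0.6],"rot":[0,0,0]},{"claw":-1,"linear":[-0.05,0,-0.9],"rot":[0,0,0]},{"claw":-1,"linear":[-0.05,0,-1.2],"rot":[0,0,0]},{"claw":-1,"linear":[-0.05,0,-1.4],"rot":[0,0,0]},{"claw":-1,"linear":[-0.05,0,-1.4],"rot":[0,0,0]},{"claw":-1,"linear":[-0.05,0,-1.4],"rot":[0,0,0]}]'

```text
time: 5.85
eef_pos: [0.5461, -0.0067, 0.1594]
ee_rot: [180.0, 0.0, 63.6]
contact_force: [0.6, -0.6, -1.9]
opening: 0.155
gripper_force: 69.0
```

Call:
move_arm --rows '[{"claw":-1,"linear":[0,0,-0.3],"rot":[0,0,0]},{"claw":-1,"linear":[0,0,-0.6],"rot":[0,0,0]},{"claw":-1,"linear":[0,0,-0.9],"rot":[0,0,0]},{"claw":-1,"linear":[0,0,-1.2],"rot":[0,0,0]},{"claw":-1,"linear":[0,0,-1.5],"rot":[0,0,0]},{"claw":-1,"linear":[0,0,-1.7],"rot":[0,0,0]},{"claw":-1,"linear":[0,0,-1.7],"rot":[0,0,0]},{"claw":-1,"linear":[0,0,-1.7],"rot":[0,0,0]}]'

```text
time: 6.65
eef_pos: [0.5461, -0.0067, 0.1424]
ee_rot: [180.0, -0.0, 63.6]
contact_force: [-0.3, 0.2, -1.8]
opening: 0.155
gripper_force: 69.0
```

Call:
move_arm --rows '[{"claw":-1,"linear":[0,0,-0.1],"rot":[0,0,0]},{"claw":-1,"linear":[0,0,-0.15],"rot":[0,0,0]},{"claw":-1,"linear":[0,0,-0.2],"rot":[0,0,0]},{"claw":-1,"linear":[0,0,-0.2],"rot":[0,0,0]}]'

```text
time: 7.05
eef_pos: [0.5462, -0.0067, 0.1414]
ee_rot: [179.9, -0.0, 63.6]
contact_force: [-3.0, -0.2, 4.9]
opening: 0.154
gripper_force: 70.0
```

Force has risen at z = 0.1414, the expected home height, so the handle is seated. Now turning clockwise.

Call:
move_arm --rows '[{"claw":-1,"linear":[0,0,0],"rot":[0,0,-0.1]},{"claw":-1,"linear":[0,0,0],"rot":[0,0,-0.2]},{"claw":-1,"linear":[0,0,0],"rot":[0,0,-0.3]},{"claw":-1,"linear":[0,0,0],"rot":[0,0,-0.4]},{"claw":-1,"linear":[0,0,0],"rot":[0,0,-0.5]},{"claw":-1,"linear":[0,0,0],"rot":[0,0,-0.6]},{"claw":-1,"linear":[0,0,0],"rot":[0,0,-0.7]},{"claw":-1,"linear":[0,0,0],"rot":[0,0,-0.8]},{"claw":-1,"linear":[0,0,0],"rot":[0,0,-0.87]},{"claw":-1,"linear":[0,0,0],"rot":[0,0,-0.9]}]'

```text
time: 8.05
eef_pos: [0.5462, -0.0072, 0.1414]
ee_rot: [179.9, -0.0, 11.9]
contact_force: [-3.0, -1.0, 6.1]
opening: 0.152
gripper_force: 70.1
```

Call:
move_arm --rows '[{"claw":-1,"linear":[0,0,0],"rot":[0,0,0]},{"claw":-1,"linear":[0,0,0],"rot":[0,0,0]},{"claw":-1,"linear":[0,0,0],"rot":[0,0,0]}]'

```text
time: 8.35
eef_pos: [0.5463, -0.0072, 0.1414]
ee_rot: [179.9, -0.0, 12.0]
contact_force: [-2.7, -2.1, 5.1]
opening: 0.15
gripper_force: 70.1
```

```bash
cat > look.py <<'E'
from h import *
import sys
st=arm.observe(); print(st["time"],st["eef_pos"],st["ee_rot"],st["contact_force"],st["ft_torque"],st["qpos"][5])
ax=np.array([.5463,-.0070])
for n in("wrist","scene","top"):
    im=arm.camera(n); cv2.imwrite(f"pics/{sys.argv[1]}_{n}.png",im[:,:,::-1])
    for name,lo,hi,z,a in(('red',(0,150,40),(8,255,255),.078,8),('green',(40,80,25),(90,255,255),.07,4),('yel',(18,150,50),(34,255,255),.076,50)):
        for b in blobs(im,lo,hi,a):
            p=onz(n,b[:2],z,st)[:2]; d=p-ax; r=np.hypot(*d)
            if r<.085: print(n,name,np.array(b[:3]),'r',r,'az',np.degrees(np.arctan2(d[1],d[0])))
            if r<.085 and name=='red':
                q=np.array([onz(n,p,z,st)[:2] for p in b[4][:,0,:].astype(float)]); l=cv2.fitLine((q*1000).astype(np.float32),cv2.DIST_L2,0,.01,.01).ravel(); print('  line az',np.degrees(np.arctan2(l[1],l[0])))
E
python3 look.py t1
```

```text
8.35 [ 0.5463 -0.0072  0.1414] [179.913   -0.0455  12.0316] [-2.7462 -2.1451  5.0537] [-0.4087  0.6256  0.1647] 73.38158329781251
wrist red [220.2151 291.7336 578.    ] r 0.04652965223409426 az 114.71708668776994
  line az -67.05045
wrist green [176.5643 288.4905 140.    ] r 0.06996667825976978 az 112.21424887752954
wrist yel [ 227.2377  279.7561 9910.    ] r 0.042368082028178294 az 108.6706647150309
wrist yel [  402.4497   254.8622 11402.5   ] r 0.04140362378056039 az -67.20879876679103
scene yel [306.3875 253.3204 437.    ] r 0.039233800832708075 az -65.06785460679178
scene yel [330.1043 228.7506  65.5   ] r 0.05366165220721204 az 81.221783230058
top yel [301.3006 263.8271 254.5   ] r 0.04666649017729107 az 137.64244172997297
```

```bash
python3 -c "
import cv2;a=cv2.imread('pics/t1_wrist.png')[180:380,130:450];cv2.imwrite('pics/c4.png',cv2.resize(a,(800,500),interpolation=3))"
```

```text
(no output)
```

View pics/c4.png

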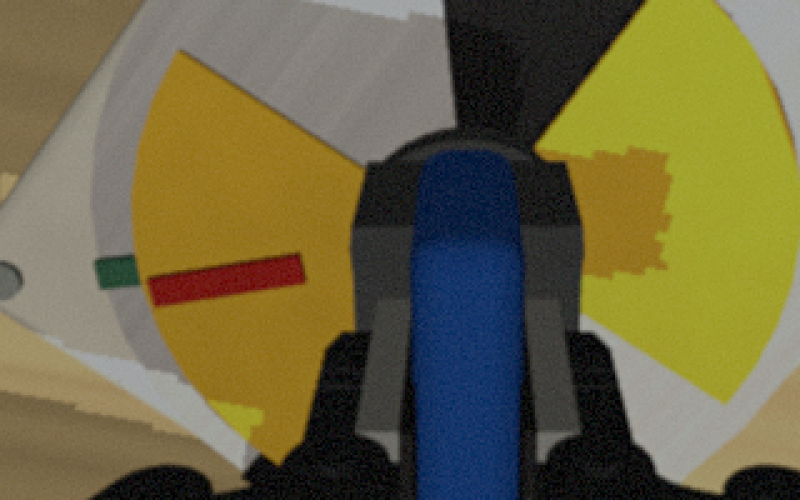

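The crop shows the pointer (152–302, about 280) lagging the green mark (116,272) by a few degrees. I'll quantify the rotation from the line directions in the shut and current views, which do not depend on height.

```bash
cat > ang.py <<'E'
from h import *
import sys
def m(f,st):
    im=cv2.imread(f)[:,:,::-1].copy(); out={}
    for b in blobs(im,(0,150,30),(8,255,255),100):
        k=np.zeros(im.shape[:2],np.uint8); cv2.drawContours(k,[b[4]],-1,255,-1); v,u=np.nonzero(k)
        q=np.array([onz("wrist",p,.078,st)[:2] for p in zip(u,v)])*1000
        if np.hypot(*(q.mean(0)-[546,-7]))>75: continue
        w,V=np.linalg.eigh(np.cov(q.T)); d=V[:,1]; print(f,'red c',q.mean(0),'az',np.degrees(np.arctan2(d[1],d[0]))%180,'len',np.sqrt(12*w))
        r=(q.mean(0),d)
    for b in blobs(im,(40,80,25),(90,255,255),40):
        g=onz("wrist",b[:2],.070,st)[:2]*1000
        if np.hypot(*(g-[546,-7]))<85:
            d=r[1]; e=g-r[0]; print('  green',g,'off pointer line mm',d[0]*e[1]-d[1]*e[0])
if __name__=="__main__":
    s=np.load("st2.npy"); m("pics/w2.png",dict(eef_pos=s[:3],ee_rot=s[3:]))
    st=arm.observe(); f=sys.argv[1]; 
    if len(sys.argv)>2: cv2.imwrite(f,arm.camera("wrist")[:,:,::-1])
    print(st["time"],st["eef_pos"],st["ee_rot"],st["contact_force"],st["gripper_force"]); m(f,st)
E
python3 ang.py pics/t1_wrist.png
```

```text
pics/w2.png red c [503.3616  10.8707] az 153.63099785645736 len [ 4.885  28.9275]
  green [522.3536  55.8788] off pointer line mm -48.76046293239102
8.5 [ 0.5463 -0.0072  0.1414] [179.9148  -0.0467  12.0296] [-3.3273 -1.1617  4.8528] 70.11940240859985
pics/t1_wrist.png red c [526.8605  35.2282] az 111.69308280488603 len [ 5.6689 29.2267]
  green [519.849   57.7712] off pointer line mm -1.8177856542325763
```

Call:
move_arm --rows '[{"claw":-1,"linear":[0,0,0],"rot":[0,0,-0.03]},{"claw":-1,"linear":[0,0,0],"rot":[0,0,-0.05]},{"claw":-1,"linear":[0,0,0],"rot":[0,0,-0.05]},{"claw":-1,"linear":[0,0,0],"rot":[0,0,-0.05]},{"claw":-1,"linear":[0,0,0],"rot":[0,0,-0.05]}]'

```text
time: 9.0
eef_pos: [0.5463, -0.0072, 0.1414]
ee_rot: [179.9, -0.1, 9.2]
contact_force: [-2.6, -1.8, 4.8]
opening: 0.147
gripper_force: 70.1
```

```bash
python3 ang.py pics/t2.png new; python3 -c "
import cv2;a=cv2.imread('pics/t2.png')[180:380,130:450];cv2.imwrite('pics/c5.png',cv2.resize(a,(800,500),interpolation=3))"
```

```text
pics/w2.png red c [503.4749  10.8418] az 153.63096412575857 len [ 4.885  28.9273]
  green [522.4668  55.8512] off pointer line mm -48.76157653957979
9.0 [ 0.5463 -0.0072  0.1414] [179.9123  -0.0504   9.164 ] [-2.5904 -1.805   4.8076] 70.12354373931885
pics/t2.png red c [529.0851  35.8757] az 109.08014307035474 len [ 5.7547 29.2244]
  green [519.8988  57.8765] off pointer line mm 1.4897437197150545
```

View pics/c5.png

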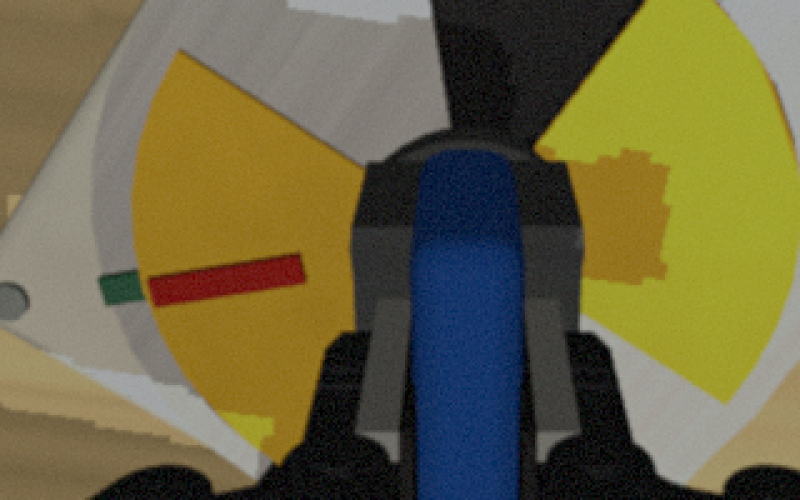

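The crop shows the pointer (150–302, about 280) parallel with and reaching the green mark (120,288). The measured turn is 44.6°, and the tool is steady and pressed home. Handing in.

```bash
python3 -c "
from cell import arm
print(arm.finish_job())"
```

```text
the job is handed in; nothing more can be done
None
```

The handle is seated on the spindle and still gripped, holding the shutter at about 44.6° by my measurement, with the pointer within about 1.5 mm of the green mark; I handed the job in after about 9 s of robot time.

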